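# Close up the mould block and hang up the cheese tools

### The arm

A 6-joint arm with a two-finger parallel gripper is mounted at the origin on the work surface. World frame = base frame: x ahead of the robot, y to its left, z up, the work surface at z = 0. Lengths are in m, angles in rad, forces in N, time in s.
With the tool pointing down it reaches from about 0.3 to 0.95 m from the base axis. Payload 3.1 kg.
Tool frame: the origin (TCP) lies midway between the tips of the shut fingers; the grasp point (between the pads) lies 19 mm behind it; x points along the fingers, y is the direction in which the jaws open and shut, and the axes are right-handed (so a half turn about x gives the same grasp; the last joint's range is limited). The gripper opens to 85 mm and grips with 20 to 120 N. Pads are 22 mm wide; open, the fingers measure 114 mm over their backs; the gripper's body (76 mm by 85 mm) begins 54 mm behind the grasp point. The pads swing forward as they close: fully open they stand 13 mm farther back than shut.
Start: joints at [1.245, 0.308, 1.634, -0, 1.2, -0.07], TCP at [0.158, 0.605, 0.231] pointing down, gripper open.
Joint ranges: [-3.06, 3.06], [-0.79, 1.96], [0.05, 2.63], [-1.19, 4.34], [0.05, 2.64], [-2.94, 2.94]. Speed limits (rad/s): [2.79, 2.79, 3.14, 3.14, 3.14, 3.14].

### API

Orientations are given as a 3x3 rotation matrix whose columns are the frame's x, y, z axes.
In Python, from rig import arm, claw, solver, get_image, camera_info gives the robot as it stands. Calls block until the motion is done:
- arm.move_ptp(position, orientation): joint-space move of the TCP to a pose.
- arm.move_straight(position, vel=0.15, orientation=None, stop_force=None): straight line of the TCP; orientation=None keeps the orientation; vel is the mean speed in m/s. With stop_force (N) it stops when the force on the tool has changed by that much, and returns True; else False.
- arm.set_joints(angles): joint-space move.
- claw.move_gripper(opening, grip_force=None): finger opening in m; grip_force is the grip in N (None keeps the last); returns when the fingers have stopped.
- arm.dwell(seconds).
- solver.inverse_kinematics(position, orientation): joint angles nearest the present ones, or None.
- get_image(name): name is "side" or "top" or "wrist"; returns (picture, depth): 480x640x3 uint8, red, green, blue; 480x640 float32, m along the optical axis (not along the pixel's ray), 0 where there is no reading.
- camera_info(name): a dict with "K" (3x3 intrinsics, pixels), "k1" (the pictures are not rectified: a ray, as slopes to the right and down, at radius r is drawn at 1 + k1 r^2 times it, then the intrinsics apply), "cam_to_world" (4x4, takes a point from camera to world coordinates). Camera axes: x right, y down, z forward; pixel columns grow to the right and rows downward; lengths in m; the calibration is good to about 2 mm. A picture is of the moment at which its call begins: read the wrist's pose just before it. camera_info takes no time and is no camera call; for the wrist camera it gives the pose at the moment of the call.
A pose or a line that the arm cannot do raises arm.Unreachable and nothing moves.
- arm.job_done(): hands the job in, once; it reports no verdict.
Readings, each from a call of its own:
- arm.get_t(): time.
- arm.get_joint_pos(): joint angles.
- arm.get_qd(): joint speeds.
- arm.get_effort(): joint torques, N m.
- arm.get_tool_pos(): TCP position.
- arm.get_eef_rot(): TCP orientation.
- arm.get_ft_force(): force on the tool from outside, world axes, zero at the start.
- arm.get_ft_torque(): the same for the moment, N m.
- arm.get_gripper_width(): finger opening in m.
Only numpy, scipy, OpenCV 4.12 (cv2) and the standard library are available. Lean on these libraries where they do the work, as an engineer would, in place of code of your own. Each camera call takes 0.05 s, during which the arm holds its last target.

### The job

Finish the moulding at the cellar bench. First turn the cam lever just far enough to take up the gap and hold the white mould block snugly against its sprung stop, with the buffer pushed in about 4 mm of its 10 mm and never nearly bottomed; only then push each wooden follower on the bench fully home in a well of its own. Hang every T-bar tool from the drip stand on a vacant hook of the rack, one to a hook, bar square across both prongs, without knocking the tools already hanging there, and leave the jar and the small cheese wheel alone.

Things in the scene. Friction and masses are not known exactly. Their poses are not given: they have to be found in the camera images.
- iron_bar (a point): Cheese iron (rod 16 mm thick) on the drip stand, upright: on top a wooden T-bar 24 (x) x 60 (y) x 30 mm high; neck and working end reach 110 mm below it, 160 g. Point: centre of the T-bar, z up. The bar lies across two rails (32 mm apart, tops 140 mm above the bench); tools hang about 90 mm apart along them. Lift straight up 125 mm to free it. May be absent
- knife_bar (a point): Cheese knife (flat blade 24 x 4 mm) on the drip stand, upright: on top a wooden T-bar 24 (x) x 60 (y) x 30 mm high; neck and working end reach 110 mm below it, 160 g. Point: centre of the T-bar, z up. The bar lies across two rails (32 mm apart, tops 140 mm above the bench); tools hang about 90 mm apart along them. Lift straight up 125 mm to free it. May be absent
- fork_bar (a point): Cheese fork (two thin tines) on the drip stand, upright: on top a wooden T-bar 24 (x) x 60 (y) x 30 mm high; neck and working end reach 110 mm below it, 160 g. Point: centre of the T-bar, z up. The bar lies across two rails (32 mm apart, tops 140 mm above the bench); tools hang about 90 mm apart along them. Lift straight up 125 mm to free it. May be absent
- hung1_bar (a point): Another T-bar tool of the same size, already hanging on hook 1; a neighbour to be left as it is. This point is the centre of its T-bar, axes as for the loose tools. May be absent (None): then hook 1 is vacant
- hung2_bar (a point): Another T-bar tool of the same size, already hanging on hook 2; a neighbour to be left as it is. This point is the centre of its T-bar, axes as for the loose tools. May be absent (None): then hook 2 is vacant
- hung3_bar (a point): Another T-bar tool of the same size, already hanging on hook 3; a neighbour to be left as it is. This point is the centre of its T-bar, axes as for the loose tools. May be absent (None): then hook 3 is vacant
- hung4_bar (a point): Another T-bar tool of the same size, already hanging on hook 4; a neighbour to be left as it is. This point is the centre of its T-bar, axes as for the loose tools. May be absent (None): then hook 4 is vacant
- hung5_bar (a point): Another T-bar tool of the same size, already hanging on hook 5; a neighbour to be left as it is. This point is the centre of its T-bar, axes as for the loose tools. May be absent (None): then hook 5 is vacant
- hook1 (a point): Hook 1 of 5 on the steel rack, 78 mm apart along y: two level prongs pointing to its -x, 32 mm clear between, tips turned up 8 mm. The neck enters between them from -x, lifted over the tips; the bar rests across both. Point: where a hung bar's centre belongs, 15 mm above the prongs, 29 mm behind their ends, 21 mm before the crossbar (top level with the prongs); z up
- hook2 (a point): Hook 2 of 5 on the steel rack, 78 mm apart along y: two level prongs pointing to its -x, 32 mm clear between, tips turned up 8 mm. The neck enters between them from -x, lifted over the tips; the bar rests across both. Point: where a hung bar's centre belongs, 15 mm above the prongs, 29 mm behind their ends, 21 mm before the crossbar (top level with the prongs); z up
- hook3 (a point): Hook 3 of 5 on the steel rack, 78 mm apart along y: two level prongs pointing to its -x, 32 mm clear between, tips turned up 8 mm. The neck enters between them from -x, lifted over the tips; the bar rests across both. Point: where a hung bar's centre belongs, 15 mm above the prongs, 29 mm behind their ends, 21 mm before the crossbar (top level with the prongs); z up
- hook4 (a point): Hook 4 of 5 on the steel rack, 78 mm apart along y: two level prongs pointing to its -x, 32 mm clear between, tips turned up 8 mm. The neck enters between them from -x, lifted over the tips; the bar rests across both. Point: where a hung bar's centre belongs, 15 mm above the prongs, 29 mm behind their ends, 21 mm before the crossbar (top level with the prongs); z up
- hook5 (a point): Hook 5 of 5 on the steel rack, 78 mm apart along y: two level prongs pointing to its -x, 32 mm clear between, tips turned up 8 mm. The neck enters between them from -x, lifted over the tips; the bar rests across both. Point: where a hung bar's centre belongs, 15 mm above the prongs, 29 mm behind their ends, 21 mm before the crossbar (top level with the prongs); z up
- well1 (a point): Well 1 of the white mould block: square hole 53 x 53 mm, 32 mm deep, 2 mm chamfer. Point: centre of its mouth, level with the block's top, z up. The block is loose, 150 (x) x 90 (y) x 60 mm high, 700 g, wells 74 mm apart along x; it stands on a 12 mm bed between side guides, the sprung stop at its -y side, the cam at +y
- well2 (a point): Well 2 of the white mould block: square hole 53 x 53 mm, 32 mm deep, 2 mm chamfer. Point: centre of its mouth, level with the block's top, z up. The block is loose, 150 (x) x 90 (y) x 60 mm high, 700 g, wells 74 mm apart along x; it stands on a 12 mm bed between side guides, the sprung stop at its -y side, the cam at +y
- follower1_mid (a point): Wooden follower (plug), loose on the bench: square base 50 x 50 mm, 36 mm high (lowest 8 mm is 46 x 46), with a bar handle 24 (x) x 44 (y) x 32 mm high on top; 120 g. Point: its centre, 34 mm above its underside, z up. Fits either well in any quarter turn; fully home, this point is 2 mm above the well's point. May be absent
- follower2_mid (a point): Wooden follower (plug), loose on the bench: square base 50 x 50 mm, 36 mm high (lowest 8 mm is 46 x 46), with a bar handle 24 (x) x 44 (y) x 32 mm high on top; 120 g. Point: its centre, 34 mm above its underside, z up. Fits either well in any quarter turn; fully home, this point is 2 mm above the well's point. May be absent
- cam (a joint): Cam lever angle, rad, 0 to 1.7, counter-clockwise from above; starts at 0 to 0.2. Its eccentric disc's rim advances to the block (along the block's -y) by 18*(cos(1.745-angle)+0.174) mm; the gap at the start is 1 to 12 mm. Stiff (0.3 N m): stays where left
- lever_knob (a point): Upright round knob at the cam lever's end, 22 mm across, from 65 to 107 mm above the bench. Point: on its axis, 90 mm above the bench. Its frame turns with the lever (z up); in it the cam's upright axis is at x = -86.6 mm, y = -50 mm (100 mm away)
- buffer (a joint): How far the stop's sprung buffer plate is pushed in, m: 0 free, 0.010 bottomed; spring 2 N per mm, pushed in by the block as the cam presses it along -y of the bed. The block must move about 1 mm before it meets the buffer
- buffer_face (a point): Centre of the buffer plate's face (rubber, 100 mm wide) towards the block, 36 mm above the bench; moves with it
- wheel: A small cheese wheel, 100 mm across, 40 mm high, standing on the bench; not part of the job, leave it alone. Origin at the centre of its underside
- jar: A jam jar, 64 mm across, 75 mm high, standing on the bench; not part of the job, leave it alone. Origin at the centre of its underside
There are look-alikes about, which are no part of the job. Leave any green or turquoise look-alike of the part that bears follower1_mid alone. What is shaped like the part that bears follower2_mid but purple is not meant.

How it is judged:
By the outcome, as a careful person would: the job done as asked, in the order asked, and still so for the second after the job is handed in, with the robot touching nothing.
Of hung1, hung2, hung3, hung4, hung5 only 2 to 2 are there at a start; the rules pass over those that are not, and their reading is None.
Of iron, knife, fork only 2 to 3 are there at a start; the rules pass over those that are not, and their reading is None.
Of follower1, follower2 only 1 to 2 are there at a start; the rules pass over those that are not, and their reading is None.
At some moment in a run one of follower1, follower2 may be knocked a few centimetres aside while the robot is not near it.
It also fails if it takes over 210 s, if anything falls off the work surface, if the arm or the gripper's body presses on something with over 40 N, if the wrist force passes 120 N, or if a joint passes its speed limit or range.

## Working session

There is one attempt and no reset: what is moved stays moved. The work goes in short steps, each a Python script; the robot and the scene stay as the last script left them, time stands still between calls to the robot, and variables do not carry over. Pictures are saved under pics/ and viewed, and the job is handed in when it is done.

```bash
ls; mkdir -p pics; cat > h.py <<'E'
import numpy as np, cv2
from rig import arm, claw, solver, get_image, camera_info
def grab(name,tag):
    ci=camera_info(name); im,d=get_image(name)
    np.savez(f'pics/{tag}.npz',im=im,d=d,K=ci['K'],k1=ci['k1'],T=ci['cam_to_world'])
    cv2.imwrite(f'pics/{tag}.png',im[:,:,::-1]); return im,d,ci
def load(tag):
    z=np.load(f'pics/{tag}.npz'); return z['im'],z['d'],dict(K=z['K'],k1=float(z['k1']),cam_to_world=z['T'])
def ray(ci,uv):
    K=np.array(ci['K']);k=ci['k1']
    uv=np.atleast_2d(np.asarray(uv,float))
    x=np.stack([(uv[:,0]-K[0,2])/K[0,0],(uv[:,1]-K[1,2])/K[1,1]],1)
    s=x.copy()
    for _ in range(30): s=x/(1+k*(s**2).sum(1,keepdims=True))
    return np.c_[s,np.ones(len(s))]
def plane(ci,uv,z):
    T=np.array(ci['cam_to_world']); r=ray(ci,uv)@T[:3,:3].T; o=T[:3,3]
    return o+r*((z-o[2])/r[:,2])[:,None]
def cloud(d,ci):
    v,u=np.mgrid[0:480,0:640]; r=ray(ci,np.c_[u.ravel(),v.ravel()])*d.ravel()[:,None]
    T=np.array(ci['cam_to_world']); return (r@T[:3,:3].T+T[:3,3]).reshape(480,640,3)
def proj(ci,P):
    T=np.array(ci['cam_to_world']);K=np.array(ci['K']); p=(np.atleast_2d(P)-T[:3,3])@T[:3,:3]
    s=p[:,:2]/p[:,2:]; s=s*(1+ci['k1']*(s**2).sum(1,keepdims=True)); return np.c_[s[:,0]*K[0,0]+K[0,2],s[:,1]*K[1,1]+K[1,2]]
E
python3 - <<'E'
from h import *
for n in ['side','top','wrist']:
    im,d,ci=grab(n,n+'0'); print(n,ci['k1'],np.round(ci['K'],1).tolist(),np.round(ci['cam_to_world'],3).tolist(), (d>0).mean())
print(arm.get_t(),arm.get_eef_rot())
E
```

```text
pics
side 0.04408255572411507 [[502.6, 0.0, 319.2], [0.0, 502.6, 234.1], [0.0, 0.0, 1.0]] [[0.813, -0.418, 0.405, 0.088], [-0.582, -0.596, 0.553, -0.577], [0.01, -0.686, -0.728, 0.935], [0.0, 0.0, 0.0, 1.0]] 0.9960384114583334
top 0.055987385901283715 [[597.3, 0.0, 317.7], [0.0, 597.3, 238.7], [0.0, 0.0, 1.0]] [[-0.021, -0.982, 0.189, 0.271], [-0.999, 0.026, 0.025, 0.013], [-0.029, -0.188, -0.982, 1.4], [0.0, 0.0, 0.0, 1.0]] 0.9958951822916666
wrist -0.06792397130267075 [[365.8, 0.0, 317.7], [0.0, 365.8, 243.5], [0.0, 0.0, 1.0]] [[0.253, 0.927, 0.277, 0.088], [0.967, -0.242, -0.074, 0.622], [-0.001, 0.287, -0.958, 0.372], [0.0, 0.0, 0.0, 1.0]] 0.9959440104166667
0.15 [[-5.71859364e-04  2.52995926e-01  9.67467175e-01]
 [-1.62743550e-03  9.67465817e-01 -2.52996532e-01]
 [-9.99998512e-01 -1.71916887e-03 -1.41519835e-04]]
```

View pics/top0.png

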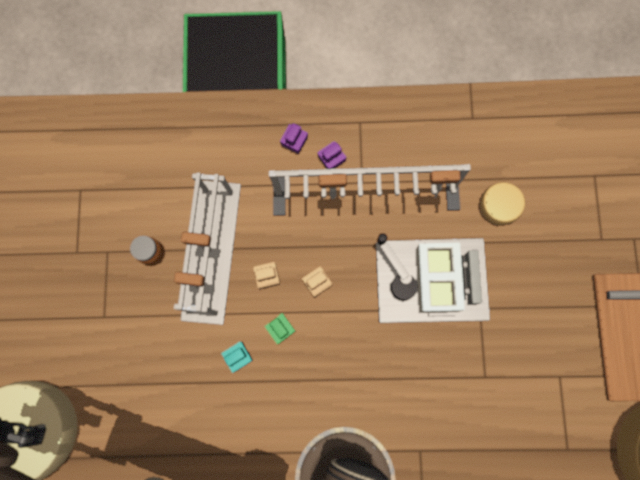

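View pics/side0.png

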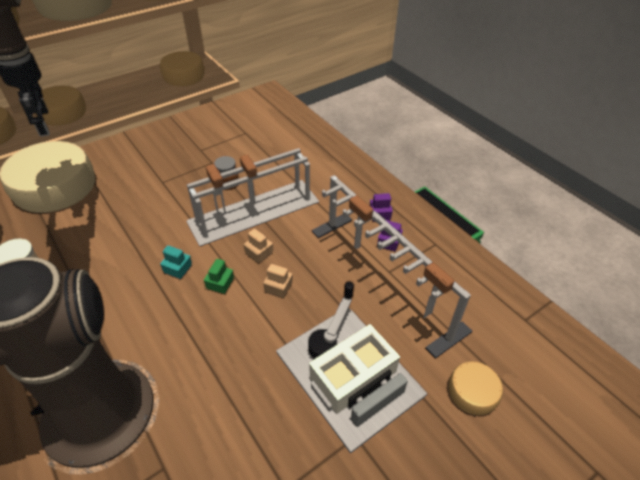

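View pics/wrist0.png

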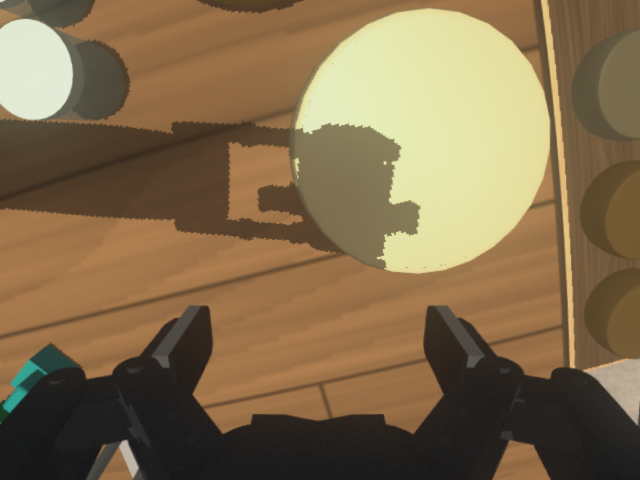

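Candidates: wooden followers at top px (266,275) and (317,282) are the right colour. The look-alikes are green (279,328), turquoise (236,356) and purple (294,138), (332,155). Loose tools are at (196,239) and (190,279), and the tools already hung are at (333,180) and (445,177). I'll check these in crops.

```bash
python3 - <<'E'
from h import *
im,d,ci=load('top0')
a=cv2.resize(im[160:330,170:345],None,fx=3.4,fy=3.4,interpolation=cv2.INTER_CUBIC)
cv2.imwrite('pics/c1.png',a[:,:,::-1])
b=cv2.resize(im[150:330,260:500],None,fx=3.3,fy=3.3,interpolation=cv2.INTER_CUBIC)
cv2.imwrite('pics/c2.png',b[:,:,::-1])
P=cloud(d,ci)
for n,(u,v) in dict(f1=(266,272),f2=(316,280),toolA=(197,239),toolB=(190,279),h1=(333,180),h2=(445,177),knob=(382,238),blockcorner=(424,275),well1=(438,262),well2=(440,292),bed=(390,310),stop=(475,275),wheel=(503,203),jar=(146,250),table=(350,350)).items(): print(n,P[v,u].round(4))
E
```

```text
f1 [0.4541 0.1651 0.067 ]
f2 [0.433  0.0528 0.068 ]
toolA [0.5136 0.2986 0.1699]
toolB [0.4289 0.3109 0.1731]
h1 [0.6268 0.0092 0.1954]
h2 [ 0.6265 -0.2235  0.1943]
knob [ 0.5175 -0.0953  0.1074]
blockcorner [ 0.4382 -0.1879  0.071 ]
well1 [ 0.4707 -0.2254  0.0433]
well2 [ 0.4025 -0.2261  0.0412]
bed [ 0.3659 -0.1139  0.0201]
stop [ 0.4363 -0.3011  0.0656]
wheel [ 0.6047 -0.3818  0.0424]
jar [0.509  0.4337 0.0808]
table [ 0.278  -0.0201  0.0022]
```

View pics/c1.png

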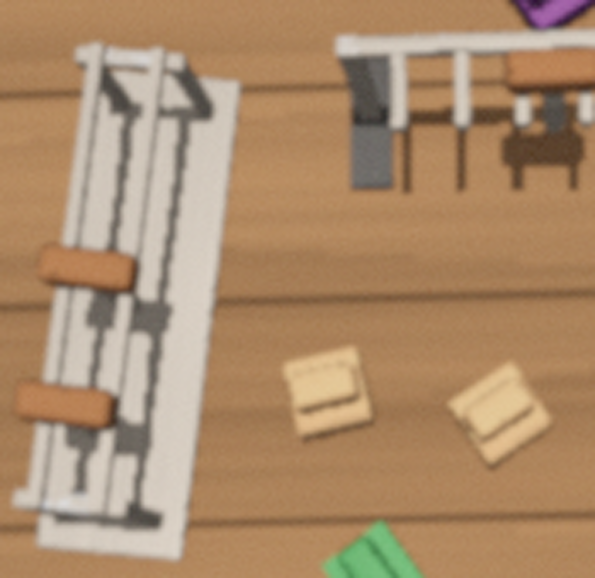

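View pics/c2.png

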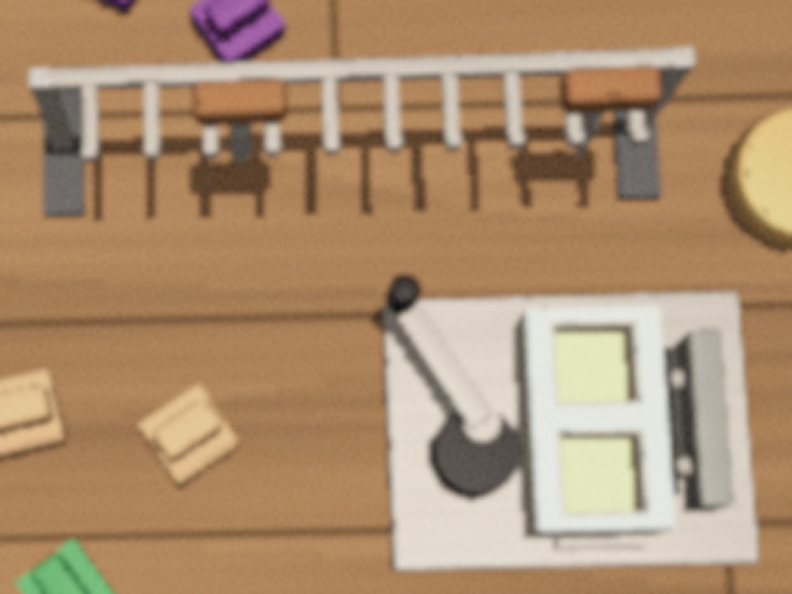

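The top crops agree with the descriptions. The two plain-wood followers are at (266,275) and (317,282). There are two loose tools on the stand. The rack has five prong pairs, with pairs 2 and 5 from the left occupied and the leftmost, middle and fourth vacant. Next I'll take close wrist views.

```bash
cat >> h.py <<'E'
def Rd(a):
    c,s=np.cos(a),np.sin(a); return np.array([[0,c,s],[0,s,-c],[-1,0,0.]])
E
python3 - <<'E'
from h import *
C=np.array([0.45,-0.2]);
for off in (0.14,0.12,0.10):
  for z in (0.27,0.3,0.24):
    u=C/np.linalg.norm(C); p=C-off*u; a=np.arctan2(u[1],u[0])+np.pi/2
    q=solver.inverse_kinematics([*p,z],Rd(a)); print(off,z,None if q is None else np.round(q,2))
u=C/np.linalg.norm(C); p=C-.12*u; a=np.arctan2(u[1],u[0])+np.pi/2
t=arm.get_t(); arm.move_ptp([*p,0.27],Rd(a)); print(arm.get_t()-t)
grab('wrist','w1'); print(arm.get_t())
E
```

```text
0.14 0.27 [-0.54 -0.3   2.17 -0.    1.28 -1.69]
0.14 0.3 [-0.54 -0.33  2.12 -0.    1.35 -1.69]
0.14 0.24 [-0.54 -0.27  2.21 -0.    1.21 -1.69]
0.12 0.27 [-0.54 -0.25  2.13 -0.    1.26 -1.69]
0.12 0.3 [-0.54 -0.28  2.09 -0.    1.33 -1.69]
0.12 0.24 [-0.54 -0.22  2.17 -0.    1.2  -1.69]
0.1 0.27 [-0.53 -0.21  2.09 -0.    1.25 -1.68]
0.1 0.3 [-0.53 -0.23  2.05 -0.    1.32 -1.68]
0.1 0.24 [-0.53 -0.18  2.13 -0.    1.19 -1.68]
2.7417000000000002
2.9417
```

View pics/w1.png

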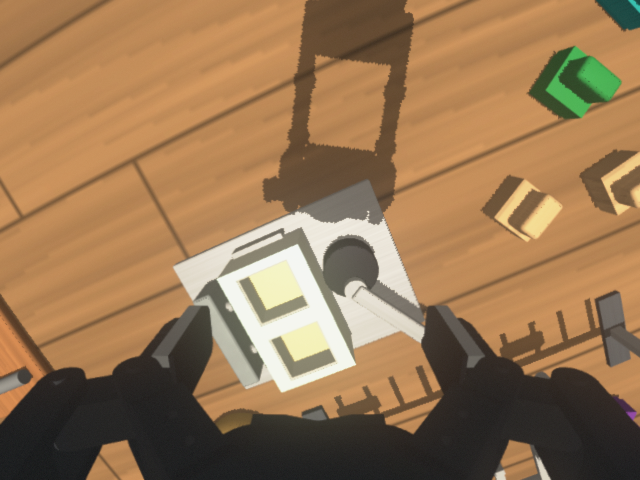

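The wrist camera sits on the tool's −z side, with the block partly behind the fingers at (290,310). I'll turn the tool so the fixture is in the clear part of the image.

```bash
python3 - <<'E'
from h import *
t=arm.get_t(); arm.move_ptp([0.345,-0.225,0.2],Rd(-np.pi/2)); print(arm.get_t()-t)
grab('wrist','w2'); print(arm.get_t(),np.round(arm.get_joint_pos(),2))
E
```

```text
2.2
5.1917 [-0.68 -0.08  2.14  0.    1.09  0.89]
```

View pics/w2.png

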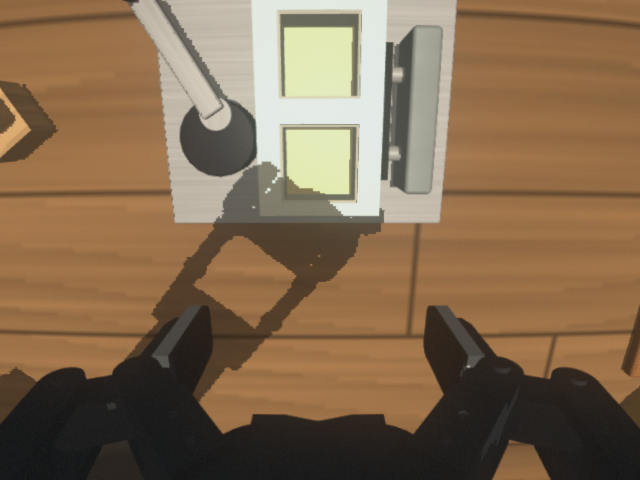

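This gives a clear view of the disc (218,137), the block and both wells, the black buffer plate (388,110) and the stop (420,110). I'll shift 6 cm so the whole fixture is in frame.

```bash
python3 - <<'E'
from h import *
arm.move_straight([0.405,-0.215,0.2]);
im,d,ci=grab('wrist','w3'); print(arm.get_t())
cv2.imwrite('pics/w3c.png',cv2.resize(im[0:300,100:500],None,fx=2,fy=2,interpolation=cv2.INTER_CUBIC)[:,:,::-1])
E
```

```text
5.8
```

View pics/w3c.png

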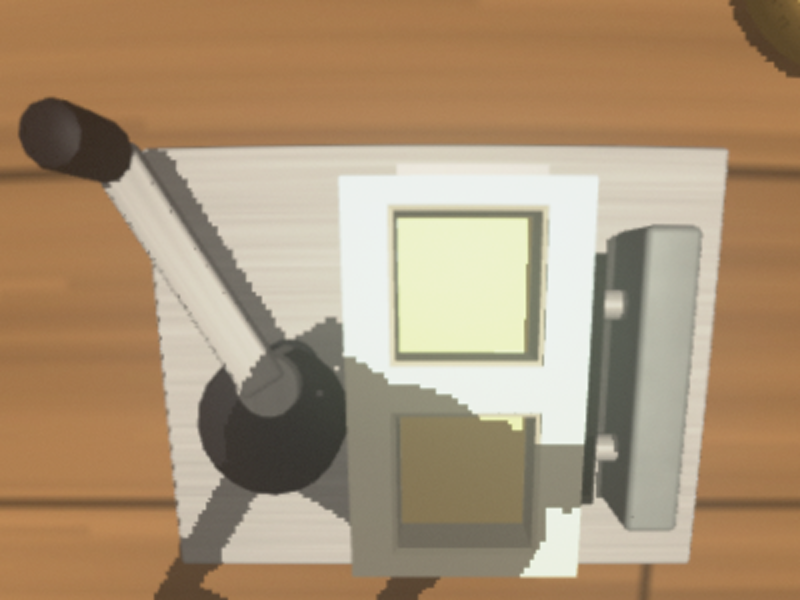

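```bash
python3 - <<'E'
from h import *
im,d,ci=load('w3'); P=cloud(d,ci)
g=lambda u,v:P[int(v),int(u)].round(4)
print('knob',g(125,66),'pivot',g(236,194),'disc',g(215,220),'buffer',g(398,230),g(399,150),'stop',g(430,170),'bed',g(190,270),'table',g(550,200))
Z=P[:,:,2]; v,u=np.mgrid[0:480,0:640]
m=(Z>.066)&(Z<.077)&(u>260)&(u<405)&(v<300)
m=cv2.morphologyEx(m.astype(np.uint8),cv2.MORPH_OPEN,np.ones((3,3)))
n,l,s,c=cv2.connectedComponentsWithStats(m); k=1+s[1:,4].argmax(); m=l==k
cs,h=cv2.findContours(m.astype(np.uint8),cv2.RETR_CCOMP,cv2.CHAIN_APPROX_NONE)
for i,q in enumerate(cs):
    if len(q)<60: continue
    w=plane(ci,q[:,0,:],.072)[:,:2].astype(np.float32)
    (cx,cy),(a,b),an=cv2.minAreaRect(w); print('outer' if h[0,i,3]<0 else 'hole',round(cx,4),round(cy,4),round(a,4),round(b,4),round(an,2))
print('blockz',np.median(Z[m]))
# knob top
mk=(Z>.1)&(Z<.115)&(u<200)&(v<150); print('knobtop',P[mk].mean(0),mk.sum())
cs,_=cv2.findContours(mk.astype(np.uint8),cv2.RETR_EXTERNAL,cv2.CHAIN_APPROX_NONE); q=max(cs,key=len); w=plane(ci,q[:,0,:],.107)[:,:2].astype(np.float32); print(cv2.minEnclosingCircle(w),cv2.fitEllipse(w))
md=(Z>.02)&(u<275)&(u>190)&(v>160)&(v<255)
for zz in np.arange(.03,.08,.005): print(zz,((Z[md]>zz)&(Z[md]<zz+.005)).sum(),end=';')
E
```

```text
knob [ 0.5199 -0.0977  0.1056] pivot [ 0.4336 -0.1512  0.0588] disc [ 0.4105 -0.1302  0.0488] buffer [ 0.3989 -0.2842  0.0366] [ 0.4669 -0.2774  0.0529] stop [ 0.4525 -0.3003  0.0611] bed [ 0.3523 -0.0909  0.0118] table [ 0.4198 -0.4401 -0.0006]
outer 0.4353 -0.226 0.1486 0.0902 0.03
hole 0.3988 -0.2265 0.0561 0.0548 0.67
hole 0.4718 -0.2249 0.0555 0.0543 89.5
blockz 0.07112132114828512
knobtop [ 0.51936215 -0.09891194  0.10547452] 1049
((0.5185157656669617, -0.09951476752758026), 0.011825433932244778) ((0.5190581679344177, -0.09959716349840164), (0.020563093945384026, 0.022486085072159767), 165.50453186035156)
0.03 64;0.034999999999999996 63;0.039999999999999994 70;0.04499999999999999 2745;0.04999999999999999 417;0.054999999999999986 402;0.059999999999999984 871;0.06499999999999997 125;0.06999999999999998 185;0.07499999999999998 0;
```

```bash
python3 - <<'E'
from h import *
im,d,ci=load('w3'); P=cloud(d,ci); Z=P[:,:,2]; v,u=np.mgrid[0:480,0:640]
# disc at z ~.049
m=(Z>.044)&(Z<.054)&(u<276)&(u>190)&(v>160)&(v<255)&(im.max(2)<90)
w=P[m]; print('disc z',np.median(w[:,2]),m.sum())
cs,_=cv2.findContours(m.astype(np.uint8),cv2.RETR_EXTERNAL,cv2.CHAIN_APPROX_NONE); q=max(cs,key=len)[:,0,:]
W=plane(ci,q,np.median(w[:,2]))[:,:2]
# circle LSQ on outer hull
hull=cv2.convexHull(W.astype(np.float32))[:,0,:]
for it in range(3):
    A=np.c_[2*hull,np.ones(len(hull))]; s=np.linalg.lstsq(A,(hull**2).sum(1),rcond=None)[0]; r=np.sqrt(s[2]+s[0]**2+s[1]**2)
    e=abs(np.linalg.norm(hull-s[:2],axis=1)-r); hull=hull[e<max(.0012,1.5*np.median(e))]
print('disc centre',s[:2],'r',r,'rim y',s[1]-r, e.max())
# block left / right edges at top, rows in the upper part, z=.072
for row in (120,150,170,230,260):
    g=im[row].astype(int); 
    print(row,[ (uu,tuple(g[uu])) for uu in (268,270,272,274,276)])
# row profile right side
for row in (140,190,235): print(row,[(uu,int(im[row,uu].sum()//3),round(float(Z[row,uu]),3),round(float(P[row,uu,1]),4)) for uu in range(386,412,1)])
E
```

```text
disc z 0.049176046928094824 3068
disc centre [ 0.41752939 -0.14697538] r 0.02934982395894721 rim y -0.1763251996588811 0.0007552539924440896
120 [(268, (np.int64(216), np.int64(211), np.int64(193))), (270, (np.int64(228), np.int64(231), np.int64(223))), (272, (np.int64(237), np.int64(241), np.int64(238))), (274, (np.int64(236), np.int64(241), np.int64(238))), (276, (np.int64(237), np.int64(241), np.int64(238)))]
150 [(268, (np.int64(215), np.int64(210), np.int64(192))), (270, (np.int64(220), np.int64(218), np.int64(204))), (272, (np.int64(236), np.int64(241), np.int64(236))), (274, (np.int64(237), np.int64(241), np.int64(238))), (276, (np.int64(237), np.int64(241), np.int64(237)))]
170 [(268, (np.int64(119), np.int64(117), np.int64(107))), (270, (np.int64(123), np.int64(124), np.int64(113))), (272, (np.int64(222), np.int64(229), np.int64(221))), (274, (np.int64(236), np.int64(241), np.int64(236))), (276, (np.int64(236), np.int64(241), np.int64(236)))]
230 [(268, (np.int64(107), np.int64(103), np.int64(96))), (270, (np.int64(107), np.int64(103), np.int64(96))), (272, (np.int64(108), n
[... 1849 characters left out ...]
[(386, 132, 0.071, -0.2674), (387, 133, 0.071, -0.2681), (388, 133, 0.071, -0.269), (389, 133, 0.071, -0.2697), (390, 128, 0.072, -0.2702), (391, 96, 0.052, -0.2751), (392, 72, 0.053, -0.2758), (393, 67, 0.052, -0.2767), (394, 66, 0.052, -0.2776), (395, 69, 0.052, -0.2784), (396, 86, 0.054, -0.2789), (397, 137, 0.053, -0.28), (398, 178, 0.012, -0.29), (399, 120, 0.011, -0.2911), (400, 103, 0.011, -0.292), (401, 82, 0.016, -0.2918), (402, 79, 0.02, -0.292), (403, 80, 0.024, -0.2917), (404, 81, 0.028, -0.2918), (405, 79, 0.031, -0.292), (406, 80, 0.035, -0.2918), (407, 80, 0.039, -0.2917), (408, 79, 0.041, -0.292), (409, 79, 0.044, -0.2921), (410, 78, 0.048, -0.2919), (411, 80, 0.05, -0.2921)]
```

```bash
cat >> h.py <<'E'
AX=np.array([0.4337,-0.1512]); PH0=np.radians(31.3)
def kp(dth,r=.1,z=.075): 
    p=PH0+dth; return np.array([AX[0]+r*np.cos(p),AX[1]+r*np.sin(p),z])
E
python3 - <<'E'
from h import *
for dt in (0,.3,.6,.9):
    q=solver.inverse_kinematics(kp(dt),Rd(PH0+np.pi/2+dt)); q2=solver.inverse_kinematics(kp(dt),Rd(PH0+np.pi/2+dt/2)); q3=solver.inverse_kinematics(kp(dt),Rd(PH0-np.pi/2+dt))
    print([None if x is None else np.round(x,2).tolist() for x in (q,q2,q3)])
E
```

```text
[[-0.27, 0.33, 1.96, -0.0, 0.84, -2.39], [-0.27, 0.33, 1.96, -0.0, 0.84, -2.39], [-0.27, 0.33, 1.96, -0.0, 0.84, 0.75]]
[[-0.24, 0.3, 2.02, -0.0, 0.83, -2.65], [-0.24, 0.3, 2.02, -0.0, 0.83, -2.5], [-0.24, 0.3, 2.02, -0.0, 0.83, 0.49]]
[[-0.22, 0.25, 2.08, -0.0, 0.81, -2.93], [-0.22, 0.25, 2.08, -0.0, 0.81, -2.63], [-0.22, 0.25, 2.08, -0.0, 0.81, 0.21]]
[None, [-0.21, 0.2, 2.14, -0.0, 0.8, -2.78], [-0.21, 0.2, 2.14, -0.0, 0.8, -0.09]]
```

```bash
python3 - <<'E'
from h import *
A=PH0+np.pi/2
arm.move_ptp(kp(0,z=.19),Rd(A)); arm.move_straight(kp(0),vel=.12,stop_force=8)
print(arm.get_tool_pos(),arm.get_t())
claw.move_gripper(0.0,grip_force=30); print(arm.get_gripper_width(),arm.get_ft_force())
grab('wrist','w4')
for dt in np.arange(.05,.301,.05):
    arm.move_straight(kp(dt),vel=.04,orientation=Rd(A+dt/2)); print(round(dt,2),arm.get_ft_force().round(1))
grab('wrist','w5'); print(arm.get_tool_pos(),arm.get_t())
E
python3 -c "
import cv2,numpy as np
a=cv2.imread('pics/w4.png');b=cv2.imread('pics/w5.png');cv2.imwrite('pics/w45.png',cv2.resize(np.hstack([a,b]),(800,300)))"
```

```text
[ 0.51997862 -0.09946857  0.07576906] 9.7417
0.021472916940606886 [-1.40822065  1.46470226  3.6738982 ]
0.05 [ 1.5 -3.   2.8]
0.1 [ 3.  -4.2  0.2]
0.15 [ 3.9 -2.4 -1. ]
0.2 [ 5.2 -2.1 -1.2]
0.25 [ 5.8 -1.4 -1.7]
0.3 [ 6.8 -0.1 -2.9]
[ 0.50241464 -0.075924    0.07535996] 12.0917
```

View pics/w45.png

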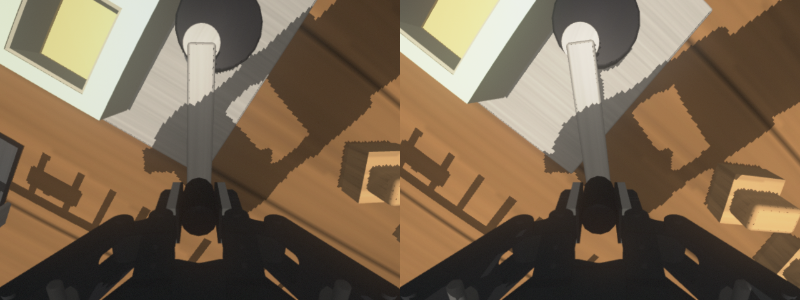

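```bash
cat >> h.py <<'E'
def view(tag):
    arm.move_ptp([0.405,-0.215,0.2],Rd(-np.pi/2)); return grab('wrist',tag)
def meas(tag):
    im,d,ci=load(tag); P=cloud(d,ci); Z=P[:,:,2]; v,u=np.mgrid[0:480,0:640]
    reg=(u>380)&(u<420)&(v>120)&(v<255)
    bl=(Z>.066)&(Z<.077)&(u>330)&(u<415)&(v>100)&(v<260)
    bu=(Z>.049)&(Z<.057)&reg
    R=[];B=[];L=[];S=[]
    for row in range(130,245,1):
        b=np.where(bl[row])[0]; 
        if len(b): R.append(plane(ci,[(b.max()+.5,row)],.072)[0,1])
        # subpixel back edge by colour? use depth
        k=np.where(bu[row])[0]
        if len(k): B.append(plane(ci,[(k.max()+.5,row)],.0535)[0,1])
        s=np.where((Z[row]>.03)&(Z[row]<.055)&(u[row]>395)&(u[row]<440)&(P[row,:,1]<-.286))[0]
        if len(s): S.append(np.median(P[row,s,1]))
    return dict(block_right=np.mean(R),buf_back=np.median(B),buf_mean=np.mean(B),stop=np.median(S),n=(len(R),len(B),len(S)))
def turn(d0,d1,n=.03):
    A=PH0+np.pi/2; k=max(1,int(np.ceil(abs(d1-d0)/n)))
    for dt in np.linspace(d0,d1,k+1)[1:]: arm.move_straight(kp(dt),vel=.04,orientation=Rd(A+dt/2))
E
python3 - <<'E'
from h import *
print(meas('w3'))
turn(.3,.44); print(arm.get_ft_force().round(1))
claw.move_gripper(.05); arm.move_straight(kp(.44,z=.19)); view('w6'); print(meas('w6'),arm.get_t())
im,d,ci=load('w6'); P=cloud(d,ci); Z=P[:,:,2]; v,u=np.mgrid[0:480,0:640]
mk=(Z>.1)&(Z<.115)&(u<250)&(v<200)
print(P[mk].mean(0))
cs,_=cv2.findContours(mk.astype(np.uint8),cv2.RETR_EXTERNAL,cv2.CHAIN_APPROX_NONE); q=max(cs,key=len); w=plane(ci,q[:,0,:],.107)[:,:2].astype(np.float32); c=np.array(cv2.fitEllipse(w)[0]);print(c,np.arctan2(*(c-AX)[::-1])-PH0)
cv2.imwrite('pics/w6c.png',cv2.resize(im[0:300,100:500],None,fx=2,fy=2,interpolation=cv2.INTER_CUBIC)[:,:,::-1])
E
```

```text
{'block_right': np.float64(-0.27098965198201164), 'buf_back': np.float64(-0.29274908233946084), 'buf_mean': np.float64(-0.2927684395194198), 'stop': np.float64(-0.29189824393587804), 'n': (115, 115, 115)}
[10.2  0.4 -5.5]
{'block_right': np.float64(-0.2732782674991759), 'buf_back': np.float64(-0.2928051003891325), 'buf_mean': np.float64(-0.29280622520457), 'stop': np.float64(-0.29188496216565674), 'n': (115, 115, 115)} 17.675
[ 0.49262527 -0.06994654  0.10538952]
[ 0.49247527 -0.0708511 ] 0.39295229216905025
```

View pics/w6c.png

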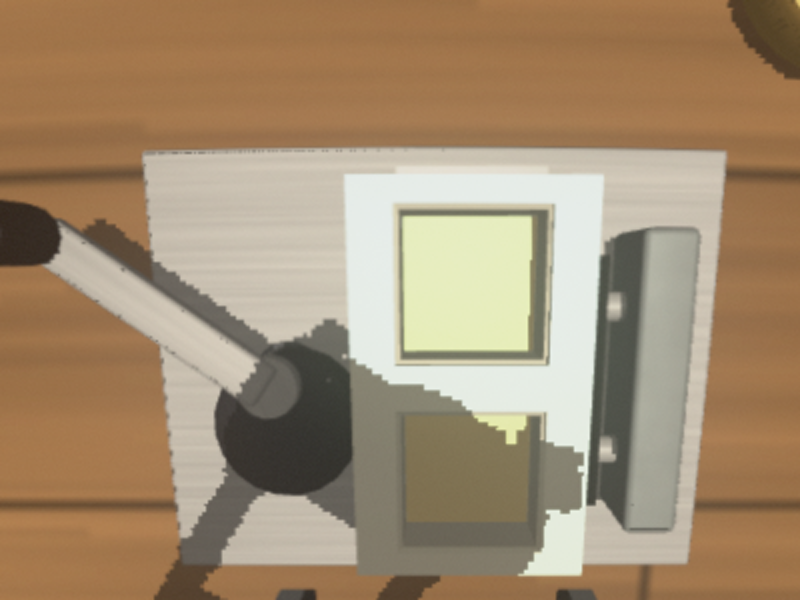

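```bash
cat >> h.py <<'E'
def meas2(tag):
    im,d,ci=load(tag); P=cloud(d,ci); Z=P[:,:,2]; g=im.astype(float).mean(2)
    out=[];o2=[]
    for row in list(range(135,146))+list(range(165,215)):
        bl=np.where((Z[row,330:430]>.066))[0]+330; 
        e=bl[bl<415].max()
        k=[x for x in range(e+1,e+14) if .049<Z[row,x]<.0575]
        k=[x for i,x in enumerate(k) if x-k[0]==i]
        if len(k)>1: out.append(plane(ci,[(k[-1]+.5,row)],.0535)[0,1]); o2.append(plane(ci,[(e+.5,row)],.0715)[0,1])
    return np.mean(out),np.median(out),np.mean(o2),len(out)
E
python3 - <<'E'
from h import *
a=np.array(meas2('w3'));b=np.array(meas2('w6'));print(a,b,(a-b)*1e3)
im,d,ci=load('w6');P=cloud(d,ci)
for row in (140,190): print(row,[(uu,int(im[row,uu].mean()),round(float(P[row,uu,2]),3)) for uu in range(392,408)])
E
```

```text
[-0.27978102 -0.2797681  -0.27108211 60.        ] [-0.28250902 -0.28145425 -0.27388845 60.        ] [2.72799599 1.68614956 2.80633348 0.        ]
140 [(392, 232, 0.072), (393, 232, 0.071), (394, 232, 0.072), (395, 232, 0.071), (396, 232, 0.071), (397, 231, 0.071), (398, 217, 0.07), (399, 157, 0.054), (400, 91, 0.054), (401, 80, 0.053), (402, 78, 0.053), (403, 79, 0.054), (404, 90, 0.342), (405, 100, 0.012), (406, 92, 0.016), (407, 83, 0.019)]
190 [(392, 231, 0.07), (393, 231, 0.072), (394, 231, 0.072), (395, 226, 0.072), (396, 185, 0.072), (397, 98, 0.054), (398, 77, 0.054), (399, 76, 0.053), (400, 77, 0.051), (401, 85, 0.054), (402, 100, 0.013), (403, 92, 0.011), (404, 82, 0.019), (405, 79, 0.021), (406, 81, 0.025), (407, 80, 0.028)]
```

```bash
python3 - <<'E'
from h import *
A=PH0+np.pi/2; d0=.41
arm.move_ptp(kp(d0,z=.19),Rd(A+d0/2)); arm.move_straight(kp(d0),vel=.12,stop_force=8)
claw.move_gripper(0.0,grip_force=30)
turn(d0,.57); print(arm.get_ft_force().round(1),arm.get_tool_pos(),kp(.57))
claw.move_gripper(.05); arm.move_straight(kp(.57,z=.19)); im,d,ci=view('w7')
a=np.array(meas2('w3'));b=np.array(meas2('w7'));print((a-b)*1e3,meas('w7')['block_right'],arm.get_t())
P=cloud(d,ci);Z=P[:,:,2]
v,u=np.mgrid[0:480,0:640];mk=(Z>.1)&(Z<.115)&(u<250)&(v<200)
cs,_=cv2.findContours(mk.astype(np.uint8),cv2.RETR_EXTERNAL,cv2.CHAIN_APPROX_NONE); q=max(cs,key=len); w=plane(ci,q[:,0,:],.107)[:,:2].astype(np.float32); c=np.array(cv2.fitEllipse(w)[0]);print(c,np.arctan2(*(c-AX)[::-1])-PH0,q[:,0,0].min())
for row in (140,190): print(row,[(uu,int(im[row,uu].mean()),round(float(P[row,uu,2]),3)) for uu in range(394,410)])
E
```

```text
[ 8.9 -3.  -1.4] [ 0.48159967 -0.06239735  0.07591867] [ 0.47760206 -0.0613523   0.075     ]
[4.35249656 3.60878605 4.80841434 0.        ] -0.2752216209124479 27.9917
[ 0.48299783 -0.06497393] 0.5051366811380678 64
140 [(394, 231, 0.072), (395, 231, 0.072), (396, 231, 0.072), (397, 231, 0.072), (398, 231, 0.071), (399, 230, 0.071), (400, 228, 0.07), (401, 198, 0.071), (402, 128, 0.053), (403, 83, 0.052), (404, 77, 0.053), (405, 78, 0.054), (406, 79, 0.054), (407, 81, 0.02), (408, 81, 0.023), (409, 80, 0.027)]
190 [(394, 230, 0.07), (395, 230, 0.071), (396, 230, 0.071), (397, 229, 0.072), (398, 216, 0.071), (399, 125, 0.053), (400, 80, 0.054), (401, 77, 0.053), (402, 76, 0.054), (403, 77, 0.053), (404, 80, 0.017), (405, 78, 0.021), (406, 80, 0.025), (407, 79, 0.029), (408, 78, 0.032), (409, 77, 0.036)]
```

```bash
python3 - <<'E'
from h import *
A=PH0+np.pi/2; d0=.515
arm.move_ptp(kp(d0,z=.17),Rd(A+d0/2)); arm.move_straight(kp(d0),vel=.15,stop_force=8)
claw.move_gripper(0.0,grip_force=30)
turn(d0,.61); print(arm.get_ft_force().round(1),arm.get_tool_pos())
claw.move_gripper(.05); arm.move_straight(kp(.61,z=.19)); im,d,ci=view('w8')
a=np.array(meas2('w3'));b=np.array(meas2('w8'));print((a-b)*1e3,(-.27099-meas('w8')['block_right'])*1e3,arm.get_t())
P=cloud(d,ci);Z=P[:,:,2]
v,u=np.mgrid[0:480,0:640];mk=(Z>.1)&(Z<.115)&(u<250)&(v<200)
cs,_=cv2.findContours(mk.astype(np.uint8),cv2.RETR_EXTERNAL,cv2.CHAIN_APPROX_NONE); q=max(cs,key=len); w=plane(ci,q[:,0,:],.107)[:,:2].astype(np.float32); c=np.array(cv2.fitEllipse(w)[0]);print(c,np.arctan2(*(c-AX)[::-1])-PH0,q[:,0,0].min())
for row in (140,190): print(row,[(uu,int(im[row,uu].mean()),round(float(P[row,uu,2]),3)) for uu in range(396,410)])
m=((Z>.066)&(Z<.077)&(u>260)&(u<415)&(v<300)).astype(np.uint8); m=cv2.morphologyEx(m,cv2.MORPH_OPEN,np.ones((3,3)))
cs,h=cv2.findContours(m,cv2.RETR_CCOMP,cv2.CHAIN_APPROX_NONE)
for i,q in enumerate(cs):
    if len(q)<60: continue
    w=plane(ci,q[:,0,:],.072)[:,:2].astype(np.float32)
    (cx,cy),(a,b),an=cv2.minAreaRect(w); print('outer' if h[0,i,3]<0 else 'hole',round(cx,4),round(cy,4),round(a,4),round(b,4),round(an,2))
E
```

```text
[ 8.1 -0.4  0.9] [ 0.47792653 -0.06073638  0.07627033]
[    4.81780696     4.25394022     5.28217989 -1000.        ] 4.858845710533133 37.525
[ 0.47967792 -0.06307638] 0.5436176281867682 62
140 [(396, 230, 0.071), (397, 230, 0.07), (398, 230, 0.071), (399, 230, 0.07), (400, 229, 0.071), (401, 227, 0.072), (402, 184, 0.053), (403, 108, 0.054), (404, 81, 0.054), (405, 77, 0.053), (406, 78, 0.053), (407, 78, 0.052), (408, 80, 0.023), (409, 82, 0.027)]
190 [(396, 229, 0.071), (397, 229, 0.071), (398, 228, 0.071), (399, 214, 0.071), (400, 121, 0.053), (401, 80, 0.055), (402, 77, 0.052), (403, 77, 0.052), (404, 75, 0.053), (405, 78, 0.021), (406, 81, 0.024), (407, 79, 0.029), (408, 79, 0.032), (409, 78, 0.342)]
outer 0.4378 -0.2309 0.0903 0.1489 89.96
hole 0.4012 -0.2316 0.0535 0.0557 0.05
hole 0.4745 -0.2297 0.0528 0.0557 0.2
```

```bash
python3 - <<'E'
from h import *
# top-view geometry of followers: contours on handle top and base
im,d,ci=load('top0')
hsv=cv2.cvtColor(im,cv2.COLOR_RGB2HSV); P=cloud(d,ci); Z=P[:,:,2]
for n,(u0,u1,v0,v1) in dict(fA=(245,290,255,300),fB=(295,340,258,305)).items():
    m=np.zeros(Z.shape,np.uint8); m[v0:v1,u0:u1]=(Z[v0:v1,u0:u1]>.060)&(Z[v0:v1,u0:u1]<.08)
    cs,_=cv2.findContours(m,cv2.RETR_EXTERNAL,cv2.CHAIN_APPROX_NONE); q=max(cs,key=len)[:,0,:]
    w=plane(ci,q,.068)[:,:2].astype(np.float32); print(n,cv2.minAreaRect(w), m.sum())
for n,(u0,u1,v0,v1) in dict(tA=(175,220,225,255),tB=(170,215,265,292),h1=(310,355,165,195),h2=(425,470,165,190)).items():
    m=np.zeros(Z.shape,np.uint8); r=(slice(v0,v1),slice(u0,u1)); m[r]=(Z[r]>.155)&(im[r][:,:,0]>im[r][:,:,2]*1.5)
    cs,_=cv2.findContours(m,cv2.RETR_EXTERNAL,cv2.CHAIN_APPROX_NONE); q=max(cs,key=len)[:,0,:]
    zz=np.median(Z[m>0]); w=plane(ci,q,zz)[:,:2].astype(np.float32); print(n,zz,cv2.minAreaRect(w), m.sum())
E
```

```text
fA ((0.45197099447250366, 0.1687275767326355), (0.024322040379047394, 0.04410028085112572), 12.717350959777832) 208
fB ((0.4345526099205017, 0.05218951031565666), (0.024405889213085175, 0.04355859383940697), 32.43600082397461) 211
tA 0.17020191271231366 ((0.5144732594490051, 0.30250924825668335), (0.061135273426771164, 0.024318980053067207), 81.27459716796875) 316
tB 0.17027998818493184 ((0.43031156063079834, 0.3143118917942047), (0.061740417033433914, 0.02458631619811058), 79.55883026123047) 324
h1 0.19451971727278394 ((0.6260777115821838, 0.011344613507390022), (0.058658234775066376, 0.028197668492794037), 88.3341293334961) 365
h2 0.1944079567647814 ((0.6270320415496826, -0.22318415343761444), (0.027201656252145767, 0.062380410730838776), 1.1336214542388916) 372
```

The buffer is in about 3.9 mm: the block has moved 4.86 mm, and about 1 mm of that was slack. Directly measured, the plate's back edge moved 4.25 mm. Next are the followers, with a close wrist look at B first.

```bash
cat >> h.py <<'E'
def look(xy,a,tag,z=.2,off=.045):
    zt=Rd(a)[:2,2]; p=np.array(xy)+off*zt
    arm.move_ptp([*p,z],Rd(a)); return grab('wrist',tag)
def rect(tag,xy,zlo,zhi,zp,rad=.05):
    im,d,ci=load(tag); P=cloud(d,ci); m=((P[:,:,2]>zlo)&(P[:,:,2]<zhi)&(np.hypot(P[:,:,0]-xy[0],P[:,:,1]-xy[1])<rad)&(np.arange(480)[:,None]<310)).astype(np.uint8)
    m=cv2.morphologyEx(m,cv2.MORPH_OPEN,np.ones((3,3)))
    cs,_=cv2.findContours(m,cv2.RETR_EXTERNAL,cv2.CHAIN_APPROX_NONE); q=max(cs,key=cv2.contourArea)[:,0,:]
    w=plane(ci,q,zp)[:,:2].astype(np.float32); return cv2.minAreaRect(w),float(np.median(P[:,:,2][m>0])),int(m.sum())
E
python3 - <<'E'
from h import *
a=np.radians(32.4); claw.move_gripper(.075)
xy=(.4346,.0522); arm.move_straight([0.405,-0.215,0.24],vel=.3)
im,d,ci=look(xy,a,'fB'); print(rect('fB',xy,.058,.08,.068),rect('fB',xy,.025,.08,.036,.06),arm.get_t(),np.round(arm.get_joint_pos(),2))
E
```

```text
(((0.4342191219329834, 0.05152890831232071), (0.02365882694721222, 0.04256495460867882), 32.324195861816406), 0.0668816395992845, 1834) (((0.4350301921367645, 0.050175294280052185), (0.0499340295791626, 0.0510079599916935), 32.789127349853516), 0.036921606207637236, 3713) 39.6583 [-0.06  0.02  2.04 -0.    1.08 -0.63]
```

View pics/fB.png

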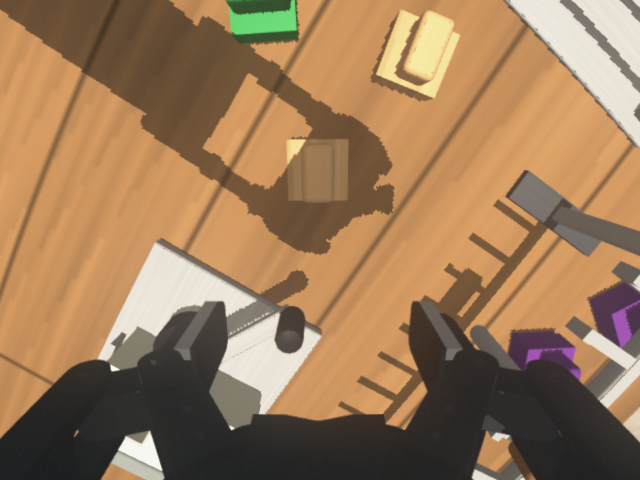

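The close crop confirms wooden follower B at (318,170), with the other wooden one at (420,55) and the green decoy at (265,15). I'll grasp B and insert it in the nearer well.

```bash
cat >> h.py <<'E'
W1=np.array([.4008,-.2312]); W2=np.array([.4748,-.2304])
def grasp(xy,a,ztop,zg,w=.06,zup=.2,force=40):
    claw.move_gripper(w)
    arm.move_ptp([*xy,ztop],Rd(a)); s=arm.move_straight([*xy,zg],vel=.12,stop_force=12)
    claw.move_gripper(0.0,grip_force=force); print('grip',s,arm.get_gripper_width(),arm.get_tool_pos().round(4))
    arm.move_straight([*xy,zup],vel=.25)
def insert(w,a,zh=.081):
    arm.move_ptp([*w,.2],Rd(a)); arm.move_straight([*w,zh+.04],vel=.2); f0=arm.get_ft_force()
    s=arm.move_straight([*w,zh],vel=.03,stop_force=15)
    print('ins',s,arm.get_tool_pos().round(4),(arm.get_ft_force()-f0).round(1)); return s
E
python3 - <<'E'
from h import *
grasp((.4343,.0514),np.radians(32.4),.13,.0415); print(arm.get_gripper_width())
s=insert(W1,-np.pi/2); print(s,arm.get_t())
E
```

```text
grip False 0.023258918527365294 [0.435  0.0514 0.0422]
0.02309377782796571
ins False [ 0.4007 -0.231   0.0822] [-3.8  1.4  9. ]
False 45.825
```

```bash
cat >> h.py <<'E'
def push(w,a):
    claw.move_gripper(.04); arm.move_straight([*w,.15],vel=.2); claw.move_gripper(0.0)
    s=arm.move_straight([*w,.104],vel=.04,stop_force=22); print('push',s,arm.get_tool_pos().round(4)); arm.move_straight([*w,.2],vel=.25)
E
python3 - <<'E'
from h import *
push(W1,-np.pi/2); claw.move_gripper(.075)
xy=(.4515,.168);a=np.radians(12.7)
look(xy,a,'fA'); print(rect('fA',xy,.058,.08,.068),rect('fA',xy,.025,.08,.036,.06),arm.get_t(),np.round(arm.get_joint_pos(),2))
E
```

```text
push True [ 0.4005 -0.231   0.1081]
(((0.4518549144268036, 0.1685532182455063), (0.023331252858042717, 0.04253031685948372), 12.607158660888672), 0.06689937043032645, 1839) (((0.4523232877254486, 0.16712836921215057), (0.05001036822795868, 0.050682276487350464), 12.607710838317871), 0.03680756412180622, 3740) 50.6917 [ 0.17  0.06  2.   -0.    1.08 -0.05]
```

View pics/fA.png

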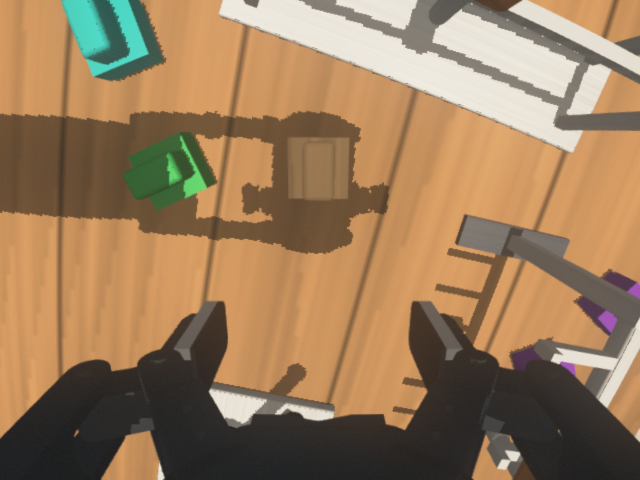

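B is home: the push stopped at z = 0.1081, and fully home is 0.108. Follower A is at (318,168), with the green decoy clear of it at (170,170).

```bash
python3 - <<'E'
from h import *
grasp((.4520,.1684),np.radians(12.6),.13,.0415,w=.05); print(arm.get_gripper_width())
s=insert(W2,-np.pi/2); print(s,arm.get_t())
if not s or arm.get_tool_pos()[2]<.085:
    push(W2,-np.pi/2); view('w9'); print(arm.get_t(),(-.27099-meas('w9')['block_right'])*1e3)
E
```

```text
grip False 0.02320510564123659 [0.4528 0.1686 0.0424]
0.02358858977235865
ins False [ 0.4747 -0.2302  0.0825] [-4.1  2.2  9.4]
False 57.0
push True [ 0.4746 -0.2303  0.1081]
60.2167 4.837098649687177
```

View pics/w9.png

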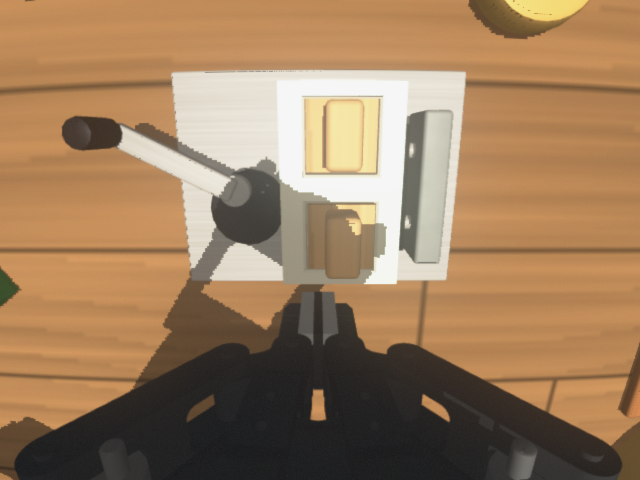

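Both followers are home at (342,135) and (342,245), and the block's displacement is unchanged at 4.84 mm. Next is the rack.

```bash
python3 - <<'E'
from h import *
claw.move_gripper(.06)
arm.move_ptp([.40,-.2,.33],Rd(-np.pi/2))
arm.move_ptp([.60,-.10,.33],Rd(0)); im,d,ci=grab('wrist','r1'); print(arm.get_t(),np.round(arm.get_joint_pos(),2))
for xy in ((.627,.011),): print(rect('r1',xy,.185,.2,.1935))
E
```

```text
62.5917 [-0.24  0.2   1.57 -0.    1.37 -0.24]
(((0.6298994421958923, 0.009442586451768875), (0.023840555921196938, 0.0589543916285038), 0.8759274482727051), 0.1938406687162042, 2905)
```

View pics/r1.png

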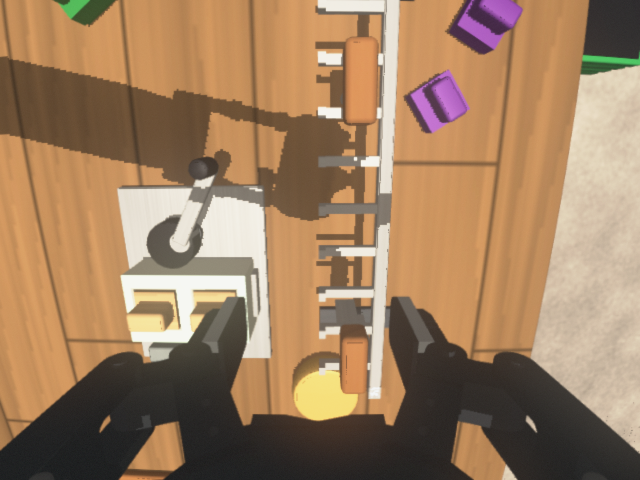

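The view shows a hung bar at (360,80), then the vacant middle hook with prongs at rows 160 and 208, the vacant fourth hook at rows 251 and 293, and the other hung bar at (352,355).

```bash
python3 - <<'E'
from h import *
im,d,ci=load('r1'); P=cloud(d,ci); Z=P[:,:,2]
print(rect('r1',(.629,-.225),.185,.2,.1935))
m=(Z>.15)&(Z<.185)
for col in (330,345,365):
    r=np.where(m[:330,col])[0]; g=np.split(r,np.where(np.diff(r)>2)[0]+1)
    print(col,[(int(x[0]),int(x[-1]),np.round(plane(ci,[(col,x.mean())],.1645)[0,:2],4).tolist(),round(float(np.median(Z[x,col])),4)) for x in g if len(x)>3])
for row in (160,208,251,293):
    c=np.where(m[row,300:420])[0]+300; k=int(c.min()); print(row,'tip',P[row,k:k+8].round(4)[[0,2,4,6]].tolist())
    print(' crossbar',[ (int(x),P[row,x].round(3).tolist()) for x in range(372,398,4)])
E
```

```text
Traceback (most recent call last):
  File "h.py", line 66, in rect
    cs,_=cv2.findContours(m,cv2.RETR_EXTERNAL,cv2.CHAIN_APPROX_NONE); q=max(cs,key=cv2.contourArea)[:,0,:]
                                                                        ~~~^^^^^^^^^^^^^^^^^^^^^^^^
ValueError: max() iterable argument is empty
```

```bash
python3 - <<'E'
from h import *
im,d,ci=load('r1'); P=cloud(d,ci); Z=P[:,:,2]
m=(Z>.15)&(Z<.185)
for col in (330,345,365):
    r=np.where(m[:330,col])[0]; g=np.split(r,np.where(np.diff(r)>2)[0]+1)
    print(col,[(int(x[0]),int(x[-1]),np.round(plane(ci,[(col,x.mean())],.1645)[0,:2],4).tolist(),round(float(np.median(Z[x,col])),4)) for x in g if len(x)>3])
for row in (160,208,251,293):
    c=np.where(m[row,300:420])[0]+300; k=int(c.min()); print(row,'tip',P[row,k:k+8].round(4)[[0,2,4,6]].tolist())
    print(' crossbar',[ (int(x),P[row,x].round(3).tolist()) for x in range(372,398,4)])
E
```

```text
330 [(0, 14, [0.6087, 0.0662], 0.1641), (54, 66, [0.6089, 0.0286], 0.1645), (107, 118, [0.6091, -0.0104], 0.1641), (156, 165, [0.6093, -0.048], 0.1642), (203, 213, [0.6096, -0.0875], 0.164), (245, 255, [0.6099, -0.1249], 0.1644), (286, 297, [0.6103, -0.1645], 0.1639), (323, 329, [0.6106, -0.1998], 0.1623)]
345 [(0, 14, [0.6199, 0.0662], 0.1642), (156, 165, [0.6216, -0.048], 0.164), (203, 213, [0.6224, -0.0876], 0.1641), (245, 255, [0.6231, -0.1249], 0.1637), (286, 297, [0.6239, -0.1645], 0.1639), (323, 329, [0.6246, -0.1998], 0.1718)]
365 [(0, 14, [0.635, 0.0663], 0.1646), (155, 165, [0.6381, -0.0475], 0.1639), (203, 213, [0.6394, -0.0876], 0.164), (245, 255, [0.6407, -0.125], 0.164), (286, 297, [0.6421, -0.1646], 0.1637), (323, 329, [0.6435, -0.1999], 0.1636)]
160 tip [[0.5995, -0.0471, 0.1722], [0.6011, -0.047, 0.1724], [0.6027, -0.0471, 0.1719], [0.6043, -0.0471, 0.1712]]
 crossbar [(372, [0.644, -0.048, 0.163]), (376, [0.647, -0.048, 0.164]), (380, [0.651, -0.048, 0.163]), (384, [0.654, -0.047, 0.165]), (388, [0.657, -0.047, 0.164]), (392, [0.66, -0.047, 0.164]), (396, [0.698, -0
[... 344 characters left out ...]
.12, -0.001])]
251 tip [[0.6003, -0.1236, 0.1714], [0.602, -0.1232, 0.1728], [0.6037, -0.1231, 0.1731], [0.6054, -0.123, 0.1734]]
 crossbar [(372, [0.647, -0.126, 0.163]), (376, [0.65, -0.126, 0.164]), (380, [0.654, -0.126, 0.165]), (384, [0.657, -0.126, 0.164]), (388, [0.661, -0.127, 0.163]), (392, [0.699, -0.178, 0.002]), (396, [0.705, -0.179, -0.001])]
293 tip [[0.6002, -0.1625, 0.1723], [0.602, -0.1629, 0.1713], [0.6038, -0.1625, 0.1722], [0.6056, -0.1628, 0.1715]]
 crossbar [(372, [0.649, -0.167, 0.164]), (376, [0.652, -0.166, 0.164]), (380, [0.656, -0.166, 0.165]), (384, [0.659, -0.166, 0.165]), (388, [0.697, -0.24, 0.0]), (392, [0.703, -0.241, -0.001]), (396, [0.709, -0.241, -0.001])]
```

```bash
python3 - <<'E'
from h import *
a=np.radians(-9)
arm.move_straight([.52,-.02,.33],vel=.35)
look((.472,.308),a,'s1',z=.29,off=.05); print(arm.get_t(),np.round(arm.get_joint_pos(),2))
for xy in ((.5145,.3025),(.4303,.3143)): print(rect('s1',xy,.16,.18,.17))
E
```

```text
64.225 [ 0.42  0.08  1.79 -0.    1.28  0.58]
(((0.515658974647522, 0.30448880791664124), (0.05835501849651337, 0.024175919592380524), 81.4491958618164), 0.16881994971563719, 2798)
(((0.4325738251209259, 0.3163842260837555), (0.058462370187044144, 0.02389427274465561), 80.54613494873047), 0.16875643349578304, 2756)
```

View pics/s1.png

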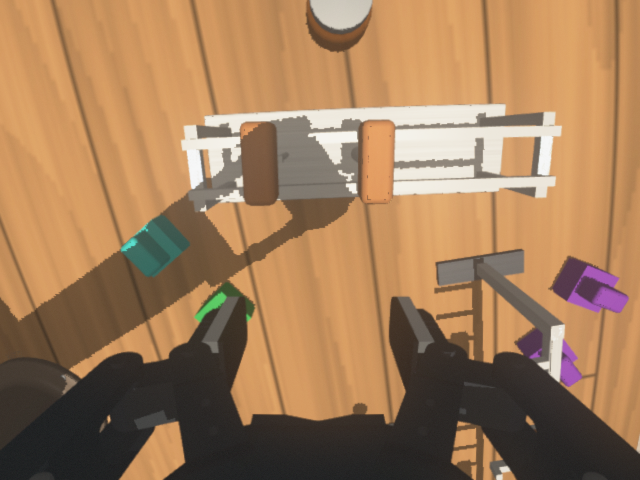

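The two loose bars are at (259,163) and (377,162). I'll take the far one first and hang it on the fourth hook.

```bash
cat >> h.py <<'E'
def hang(xy,a,hk,ah=0.0):
    claw.move_gripper(.05); arm.move_ptp([*xy,.215],Rd(a)); s=arm.move_straight([*xy,.143],vel=.12,stop_force=12)
    claw.move_gripper(0.0,grip_force=60); print('grip',s,arm.get_gripper_width(),arm.get_tool_pos().round(4))
    arm.move_straight([*xy,.285],vel=.2); print('w',arm.get_gripper_width(),arm.get_ft_force().round(1))
    pre=[hk[0]-.085,hk[1]]
    arm.move_ptp([*pre,.29],Rd(ah)); arm.move_straight([*pre,.183],vel=.2)
    s=arm.move_straight([*hk,.183],vel=.08,stop_force=10); print('in',s,arm.get_tool_pos().round(4),arm.get_ft_force().round(1),arm.get_t())
    return s
E
python3 - <<'E'
from h import *
hang((.5157,.3045),np.radians(-8.6),(.629,-.1447)); grab('wrist','t1'); grab('side','t1s')
E
```

```text
grip False 0.023115496930416417 [0.5167 0.305  0.1445]
w 0.0228998391985325 [-0.6  0.1 -2.4]
in False [ 0.6285 -0.1447  0.1828] [-0.1  0.3 -1.7] 70.4917
```

View pics/t1.png

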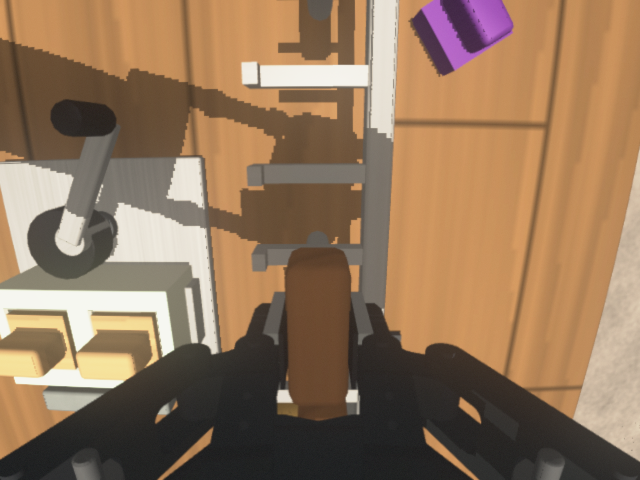

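View pics/t1s.png

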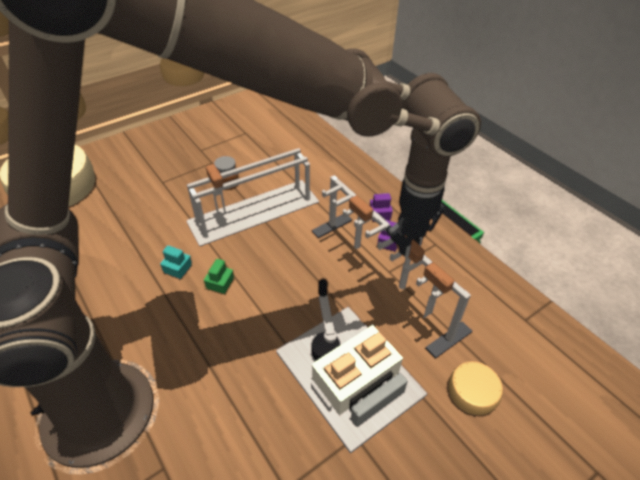

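The bar spans the two prongs of the fourth hook at (318,330). I'll lower it until contact.

```bash
cat >> h.py <<'E'
def settle(hk):
    x,y,_=arm.get_tool_pos(); s=arm.move_straight([x,y,.164],vel=.03,stop_force=5); print('down',s,arm.get_tool_pos().round(4))
    claw.move_gripper(.04); arm.move_straight([x,y,.30],vel=.15); print(arm.get_t())
E
python3 - <<'E'
from h import *
hk=(.629,-.1447); settle(hk)
arm.move_ptp([.60,-.17,.33],Rd(0)); grab('wrist','r2'); print(rect('r2',hk,.185,.2,.194),rect('r2',(.63,.009),.185,.2,.194))
E
```

```text
down True [ 0.6287 -0.1448  0.1695]
72.4167
(((0.6287012696266174, -0.14501497149467468), (0.02372404746711254, 0.05895160883665085), 0.7668279409408569), 0.19375368916937113, 2332) (((0.6297643780708313, -0.015280716121196747), (0.02336517907679081, 0.01402287557721138), 0.5315883755683899), 0.19337684058146581, 750)
```

View pics/r2.png

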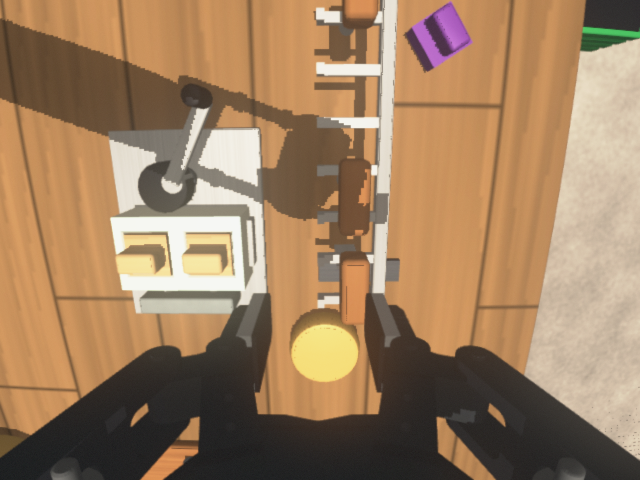

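The first tool hangs square on the fourth hook at (354,197), with its top at the same height as the hung neighbours. The second goes to the middle hook.

```bash
python3 - <<'E'
from h import *
hk=(.629,-.0677)
arm.move_straight([.50,.02,.33],vel=.35)
if not hang((.4326,.3164),np.radians(-9.2),hk): settle(hk)
arm.move_ptp([.60,-.14,.33],Rd(0)); grab('wrist','r3'); print(rect('r3',hk,.185,.2,.194,.038),rect('r3',(.629,-.1447),.185,.2,.194,.038),rect('r3',(.63,.009),.185,.2,.194,.038),arm.get_t())
arm.move_straight([.40,-.14,.33],vel=.3)
arm.move_ptp([0.405,-0.215,0.24],Rd(-np.pi/2)); view('w10'); print(meas('w10'))
arm.move_ptp([.2,.45,.35],Rd(np.pi/2)); grab('top','top9'); grab('side','side9'); print(arm.get_t())
E
```

```text
grip False 0.02304831519314981 [0.4335 0.317  0.1444]
w 0.022955020680317226 [ 0.1 -0.4 -2.6]
in False [ 0.6285 -0.0677  0.1828] [ 0.5 -0.7 -2. ] 80.375
down True [ 0.6286 -0.0677  0.1694]
82.2083
(((0.6286941766738892, -0.06894014775753021), (0.058365605771541595, 0.024039750918745995), 89.68355560302734), 0.19383033544454675, 2641) (((0.6285011768341064, -0.14452125132083893), (0.02387682907283306, 0.059539545327425), 0.06981584429740906), 0.19371456537340706, 2186) (((0.6298415064811707, 0.0002295970916748047), (0.02402152307331562, 0.04292754828929901), 1.637331247329712), 0.19387463723603465, 2268) 82.6833
{'block_right': np.float64(-0.27583416059164667), 'buf_back': np.float64(-0.2927191359433034), 'buf_mean': np.float64(-0.29244496663673836), 'stop': np.float64(-0.29183129661366114), 'n': (115, 115, 115)}
87.7417
```

View pics/r3.png

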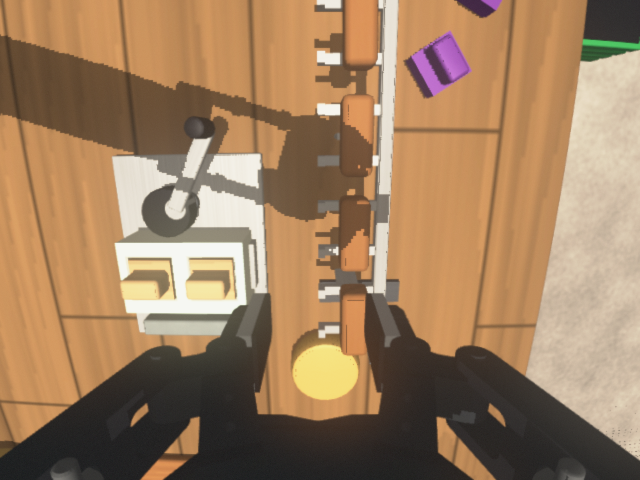

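View pics/top9.png

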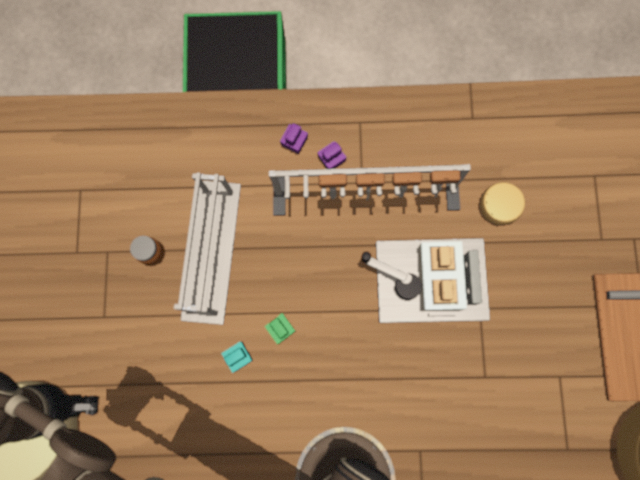

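View pics/side9.png

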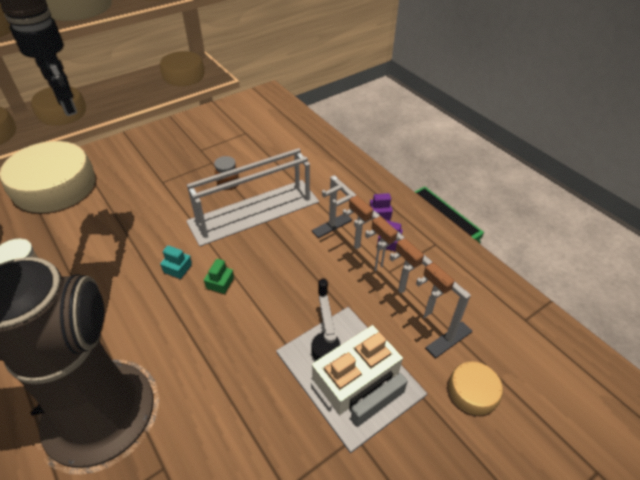

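View pics/w10.png

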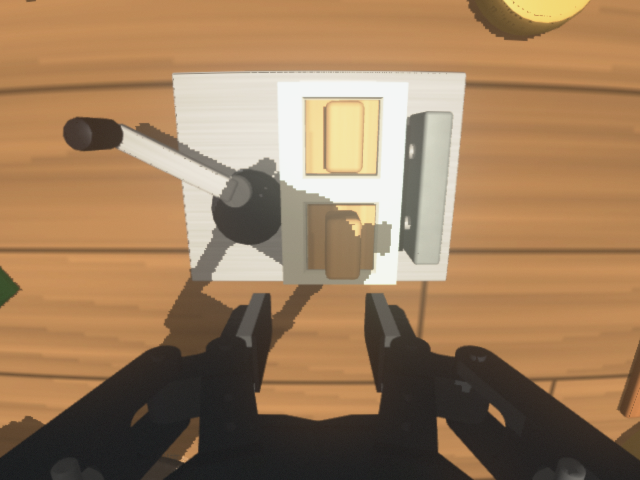

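Both tools hang square, at (357,135) and (354,232) in the rack view. The stand is empty, both followers are home, and the jar, wheel and look-alikes are where they started. I'll hand the job in.

```bash
python3 - <<'E'
from h import *
arm.job_done(); print(arm.get_t())
E
```

```text
the job is handed in; nothing more can be done
the job is handed in; nothing more can be done
```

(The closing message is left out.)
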